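# Tip the drill box down onto its parking mat

### The arm

A 6-joint arm with a two-finger parallel gripper is mounted at the origin on a cart in front of the work surface, level with it; the furniture and walls round the work are solid. World frame = base frame: x ahead of the robot, y to its left, z up, the work surface at z = 0. Lengths are in m, angles in rad, forces in N, time in s.
With the tool pointing down it reaches from about 0.425 to 1.125 m from the base axis. Payload 14.9 kg.
Tool frame: the origin (TCP) lies on the centre line of the jaws, within the pads' length; the fingertips stand 17 mm ahead of it and the grasp point (between the pads) lies 2 mm behind it (ctrl.tcp_to_tips is the distance from the TCP to the fingertips, in m); z points along the fingers, y is the line along which they close (so a half turn about z gives the same grasp; the last joint's range is limited). The gripper opens to 91 mm and grips with 3 to 60 N. Pads are 32 mm wide; open, the fingers measure 118 mm over their backs; the gripper's body (76 mm by 178 mm) begins 60 mm behind the grasp point.
Start: joints at [1.091, 0.379, 1.734, -0, 1.028, -0.033], TCP at [0.302, 0.631, 0.231] pointing down, gripper open.
Joint ranges: [-2.77, 2.77], [-0.74, 2.19], [0, 2.66], [-1.06, 4.2], [0.31, 2.87], [-3.08, 3.08]. Speed limits (rad/s): [1.89, 1.89, 2.39, 3.14, 3.14, 3.14].

### API

Orientations are given as a 3x3 rotation matrix whose columns are the frame's x, y, z axes.
In Python, from station import ctrl gives the robot as it stands.
- The arm moves only by the tool step_arm, never from a script. Its argument "plan" is a list of rows, each a list of 3 entries, a list of its own where there are three numbers: the shift along the tool's x, y, z each as a share of 200 mm, from -1 to 1, then the turn, a rotation vector about the tool's x, y, z each as a share of 180 degrees, from -1 to 1, then the opening, from -1 (shut) to 1 (fully open). A call has exactly 8 rows; each row shifts and turns the commanded pose from where the row before left it, along the tool's axes as they then stand; what a row does not reach is not made up. A row lasts 1/8 s, in which the tool goes at most 62.5 mm and 10.7 degrees, less where a joint would pass 70% of its speed; a pose out of reach is approached as far as the arm can. A call with a number of a shift or a turn outside -1 to 1 is refused whole. A call with a gripper value outside its range is refused whole. The fingers move at their own pace and stop on an object; "newtons" is the grip in N (left out, the last holds). Time passes only in rows, so rows that do not move let the fingers close, or fill a call up. It gives the time, the measured TCP pose, the force, the opening and the grip force at its end, in the units of the state.
- ctrl.get_state(): the state, without advancing time (a new reading comes with each control period).
- ctrl.read_camera(name): name is "scene" or "top" or "wrist"; returns (picture, depth): 384x512x3 uint8, red, green, blue; 384x512 float32, m along the optical axis (not along the pixel's ray), 0 where there is no reading.
- ctrl.camera_info(name): a dict with "camera_matrix" (3x3 intrinsics, pixels), "world_to_cam" (4x4, takes a point from world to camera coordinates). Camera axes: x right, y down, z forward; pixel columns grow to the right and rows downward; lengths in m; the calibration is good to about 2 mm. The wrist camera is an equidistant fisheye: a pixel r from the principal point sees the ray r / f radians off the axis. A picture is of the moment at which its call begins: read the wrist's pose just before it. camera_info takes no time and is no camera call; for the wrist camera it gives the pose at the moment of the call.
- ctrl.job_done(): hands the job in; it is judged then, once.
Trained networks look in the newest picture that a camera, given by its name, has taken for a name from the list of things; names that differ only in an ending like _2 or _b are one class to them, and where a whole thing is asked for, a point or a joint stands for the part that bears it (a point fixed in the world has none). Each returns a list of dicts, best first, with "p" (0 to 1); they miss things now and then, are a little off and sometimes report something else, mostly with a low value. They report only what shows in the picture. A call takes as long as a camera call. They do not tell look-alikes from the thing itself.
- ctrl.cut_out(target, camera): "region" (384x512 bool, what is visible of it).
- ctrl.spot_point(target, camera): "point" ([x, y, z] in m, in world coordinates, good to about 4 mm: a listed point, or the origin of a listed thing).
The state is a dict: "time_s": time; "q": joint angles; "joint_vel": joint speeds; "joint_torque": joint torques, N m; "position": TCP position; "eef_rot": TCP orientation; "force": force on the tool from outside, world axes, zero at the start; "ft_torque": the same for the moment, N m; "finger_gap": opening from 0.0 (shut) to 1.0 (fully open); "finger_force": force on a finger pad.
Only numpy, scipy, OpenCV 4.12 (cv2) and the standard library are available. Lean on these libraries where they do the work, as an engineer would, in place of code of your own. Each camera call takes 0.05 s, during which the arm holds its last target. There are 200 camera calls.

### The job

The closed red steel drill box stands on end on the small black rubber mat. Without picking it up, push it near its top so that it topples away from its lid side and lands flat, lid up, inside the yellow outline short of the wooden stop; once it lies still there, push it along the mat until its end is flush against the stop. Leave the tools and other things round it where they are, and back away at the end.

Things in the scene. Friction and masses are not known exactly. Their poses are not given: they have to be found in the camera images.
- drill_box: The closed red steel drill box, one rigid piece, about 0.24 kg, 64 (x) x 102 (y) x 34 mm (z). Origin at the centre of its underside; z points out of the lid, y along its length. At the start it stands on its -y end on the mat, 102 mm tall: y up, lid face towards the mat's -x, underside towards the mat's +x (mat axes), leaning about 2 degrees to +x. It topples by itself once tilted 18 degrees
- box_center (a point): The middle of the drill box's volume, 17 mm above its underside when it lies flat
- box_foot (a point): Middle of the underside's edge on the box's -y end: the edge on which it pivots when it topples onto its underside. It must stay down on the mat
- box_top (a point): Middle of the lid's edge at the box's +y end: at the start the upper edge of the lid face, 100 mm above the mat, where to push; pushed low (under 20 mm) the box would slide instead
- parking_mat: Black rubber mat fixed to the bench, 240 (x) x 120 (y) x 4 mm, origin at the centre of its underside on the bench, x along its length towards the wooden stop. A yellow outline painted on it runs from x = -85 mm to the stop face at x = +75 mm and from y = -50 to +50 mm. The box should topple towards +x, and then be slid towards +x
- outline_center (a point): Centre of the yellow outline, on the mat's top
- stop_face (a point): Middle of the face of the pale wooden stop that the box is pushed against; the stop is fixed across the +x end of the outline, 112 mm wide, 18 mm deep, its top 14 mm above the mat; the face looks to the mat's -x and this point lies 7 mm above the mat's top
- chuck_key: Loose steel T-handled chuck key, 52 x 63 x 18 mm, lying on the bench beyond the stop; bystander. Origin at its underside's centre
- pliers: Loose red-handled pliers, 58 x 166 x 14 mm, lying on the bench; bystander. Origin at its underside's centre
- amber_screwdriver: Loose screwdriver with amber handle, 171 mm long, lying on the bench; bystander. Origin at its underside's centre
- tape_measure: Loose yellow tape measure, 41 x 93 x 64 mm; bystander. Origin at its underside's centre
- screwdriver_stub: Loose stubby screwdriver with yellow handle, 109 mm long; bystander. Origin at its underside's centre
There are look-alikes about, which are no part of the job. Of the things that look like the drill_box, the smaller one is meant.

How it is judged:
On the way, in this order (a step that is already met when the one before it is completed fails the run):
1. the drill box has toppled and lies flat and still, lid up, inside the yellow outline, not yet against the stop (y of box_center in the frame of parking_mat between -0.018 and 0.018 m and x of box_center in the frame of parking_mat between -0.037 and 0.016 m and angle between drill_box's own z axis and vertical below 0.06 rad and height (world z) of box_center below 0.026 m and linear speed of drill_box below 0.01 m/s and angular speed of drill_box below 0.1 rad/s), for 0.2 s.
2. the box's end is flush against the stop (y of box_center in the frame of parking_mat between -0.018 and 0.018 m and x of box_center in the frame of parking_mat between -0.037 and 0.027 m and x of box_center in the frame of parking_mat above 0.0195 m and angle between drill_box's own z axis and vertical below 0.06 rad and height (world z) of box_center below 0.026 m and angle between the y axis of drill_box and the x axis of parking_mat, either way round below 0.09 rad), for 0.1 s.
At the end, for the whole second after the job is handed in: The drill box lies flat on the mat, lid up (within 3.5 degrees), its end within 4.5 mm of the stop face and square to it within 5 degrees, its centre within 18 mm of the outline's centre line, and at rest (all of step 2 and linear speed of drill_box below 0.01 m/s and angular speed of drill_box below 0.1 rad/s); the robot touches nothing.
It fails at once if the drill box is lifted: its foot edge rises more than 14 mm over the mat, or its middle above the height it has when tipping on its edge (height (world z) of box_foot above 0.018 m or height (world z) of box_center above 0.068 m).
It fails at once if the box comes down outside the yellow outline (angle between drill_box's own z axis and vertical below 0.3 rad and (y of box_center in the frame of parking_mat above 0.02 m or y of box_center in the frame of parking_mat below -0.02 m or x of box_center in the frame of parking_mat below -0.039 m)).
It fails at once if a bystander (chuck key, pliers, screwdrivers, tape measure) is moved over 15 mm (distance of any of chuck_key, pliers, amber_screwdriver, tape_measure, screwdriver_stub from where it was at the start of the episode above 0.015 m).
It also fails if it takes over 38 s, if anything falls off the work surface, if the arm or the gripper's body presses on something with over 40 N, if the wrist force passes 120 N, or if a joint passes its speed limit or range.

## Working session

There is one attempt and no reset: what is moved stays moved. The work goes in short steps, Python scripts to look and compute and a tool call to move; the robot and the scene stay as the last step left them, time stands still between calls to the robot, and variables do not carry over. Pictures are saved under pics/ and viewed, at most 10 in all, crops included, and the job is handed in when it is done.

Besides the shell and the picture viewer there is one more tool, called after ">>>" as name(argument=value, ...) on one line, values as JSON. step_arm: Moves the arm, as the interface text tells. Its arguments: {"type":"object","properties":{"plan":{"type":"array","items":{"type":"array"}},"newtons":{"type":"number"}},"required":["plan"]}

```bash
mkdir -p pics
python3 - <<'E'
from station import ctrl
import cv2,numpy as np
s=ctrl.get_state();print(s['time_s'],s['position'],np.round(s['eef_rot'],3).tolist(),s['finger_gap'])
ims=[]
for c in('scene','top'):
    p,d=ctrl.read_camera(c);cv2.imwrite(f'pics/{c}1.png',p[:,:,::-1])
    for n in('drill_box','box_top','box_foot','box_center','parking_mat','outline_center','stop_face','tape_measure','pliers','amber_screwdriver','screwdriver_stub','chuck_key'):
        print(c,n,[(round(float(r['p']),2),np.round(r['point'],3).tolist()) for r in ctrl.spot_point(n,c)])
    ims.append(p)
cv2.imwrite('pics/a.png',cv2.resize(np.vstack(ims),(400,600))[:,:,::-1])
print(ctrl.get_state()['time_s'])
E
```

```text
0.0 [0.30229194 0.63096638 0.23030055] [[-0.902, 0.432, -0.001], [0.432, 0.902, -0.001], [0.0, -0.001, -1.0]] 1.0038753266350917
scene drill_box [(0.97, [0.478, 0.031, 0.054]), (0.96, [0.493, 0.234, 0.069])]
scene box_top [(0.68, [0.463, 0.203, 0.133]), (0.66, [0.483, 0.064, 0.1]), (0.16, [0.482, -0.027, -0.001])]
scene box_foot [(0.94, [0.493, 0.233, 0.001]), (0.63, [0.484, 0.038, 0.002])]
scene box_center [(0.97, [0.486, 0.05, 0.053]), (0.83, [0.477, 0.216, 0.067]), (0.23, [0.484, 0.035, 0.003])]
scene parking_mat [(0.63, [0.483, -0.026, 0.001]), (0.28, [0.591, 0.383, -0.0])]
scene outline_center [(0.58, [0.478, -0.017, 0.005]), (0.17, [0.481, -0.025, -0.004])]
scene stop_face [(0.78, [0.478, -0.099, 0.013]), (0.22, [0.536, -0.306, 0.0])]
scene tape_measure [(0.75, [0.592, 0.381, -0.001])]
scene pliers [(0.6, [0.486, 0.381, -0.002])]
scene amber_screwdriver [(0.51, [0.536, -0.304, -0.003])]
scene screwdriver_stub []
scene chuck_key [(0.65, [0.459, -0.178, -0.001])]
top drill_box [(0.79, [0.495, 0.234, 0.066]), (0.56, [0.484, 0.034, 0.054])]
top box_top [(0.94, [0.486, 0.067, 0.103]), (0.93, [0.468, 0.197, 0.137]), (0.26, [0.483, 0.05, 0.055])]
top box_foot [(0.91, [0.482, 0.037, 0.002]), (0.91, [0.492, 0.236, 0.001]), (0.47, [0.59, 0.382, -0.002])]
top box_center [(0.74, [0.483, 0.052, 0.056]), (0.57, [0.477, 0.217, 0.071])]
top parking_mat [(0.92, [0.48, -0.026, 0.002])]
top outline_center [(0.9, [0.479, -0.016, 0.01])]
top stop_face [(0.84, [0.475, -0.101, 0.015])]
top tape_measure [(0.7, [0.591, 0.383, -0.001])]
top pliers [(0.57, [0.486, 0.377, -0.0])]
top amber_screwdriver [(0.86, [0.53, -0.31, 0.003])]
top screwdriver_stub [(0.63, [0.455, -0.399, 0.003])]
top chuck_key [(0.69, [0.459, -0.179, 0.001])]
1.3
```

View pics/scene1.png

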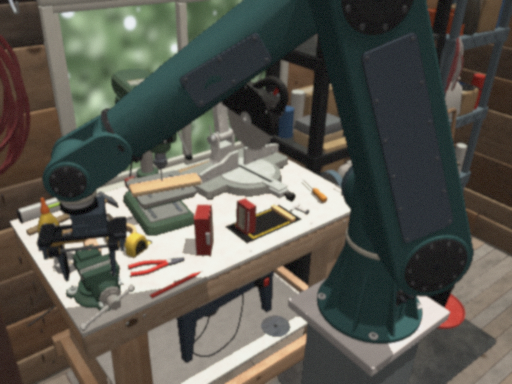

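View pics/top1.png

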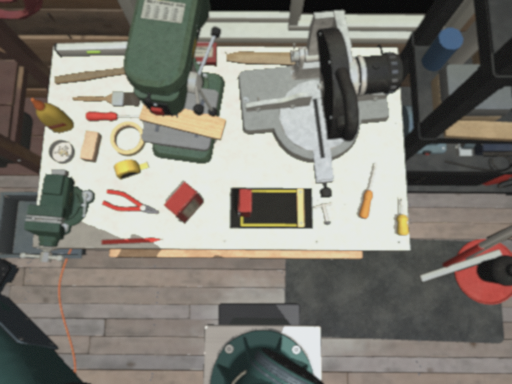

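The scene picture shows two standing red boxes. The smaller one is on the mat at about (246,217), and the larger look-alike is off the mat at (203,228). In the top view the mat spans columns 231–311 and rows 188–228, with the stop at column 300 and the target box at (246,201). So mat +x is roughly world -y. Next I'll measure the yaw of the mat and the box.

```bash
cat > h.py <<'E'
from station import ctrl
import cv2,numpy as np
def cloud(c):
    p,d=ctrl.read_camera(c);i=ctrl.camera_info(c);K=np.array(i['camera_matrix']);T=np.linalg.inv(np.array(i['world_to_cam']))
    v,u=np.indices(d.shape);P=np.stack([(u-K[0,2])/K[0,0]*d,(v-K[1,2])/K[1,1]*d,d],-1)
    return p,d,P@T[:3,:3].T+T[:3,3]
def st():
    s=ctrl.get_state();print('t',round(s['time_s'],2),'pos',np.round(s['position'],4),'R',np.round(s['eef_rot'],3).tolist(),'F',np.round(s['force'],1),'gap',round(s['finger_gap'],2));return s
E
python3 - <<'E'
from h import *
p,d,W=cloud('top')
x,y,z=W[...,0],W[...,1],W[...,2]
near=(x>.38)&(x<.6)&(y>-.2)&(y<.13)&(d>0)
I=p.astype(int).sum(-1)
def rep(n,m):
    q=W[m];r=cv2.minAreaRect(q[:,:2].astype(np.float32)*1000);print(n,m.sum(),np.round(r[0],1),np.round(r[1],1),round(r[2],1),'z',np.round(np.median(q[:,2]),3),'min',q.min(0).round(3),'max',q.max(0).round(3))
rep('dark',near&(I<130)&(z<.02))
hsv=cv2.cvtColor(p,cv2.COLOR_RGB2HSV)
rep('yellow',near&(hsv[...,0]>20)&(hsv[...,0]<35)&(hsv[...,1]>140)&(z<.02))
rep('boxtop',near&(z>.085))
rep('like',(x>.38)&(x<.6)&(y>.14)&(y<.32)&(z>.09)&(d>0))
rep('stop',near&(z>.012)&(z<.03)&(y<-.08)&(I>300))
for n in('parking_mat','drill_box'):
  for r in ctrl.cut_out(n,'top'):
    m=r['region']&(d>0);print(r['p']);rep(n,m);
    if n=='drill_box':rep('upper',m&(z>.09))
E
```

```text
dark 112 [485.8 -24.2] [222.2  91.6] 89.7 z 0.005 min [ 0.44  -0.136 -0.   ] max [0.532 0.087 0.012]
yellow 212 [478.9 -16.7] [105.  158.3] 0.6 z 0.005 min [ 0.426 -0.096 -0.003] max [0.532 0.062 0.013]
boxtop 720 [524.3 -57.7] [ 67.3 287.3] 21.8 z 0.386 min [ 0.45  -0.185  0.091] max [0.6   0.069 0.443]
like 697 [479.1 218.1] [49.8 90.3] 51.0 z 0.135 min [0.432 0.171 0.09 ] max [0.527 0.262 0.143]
stop 336 [ 506.4 -146.7] [ 97.2 169. ] 87.9 z 0.018 min [ 0.423 -0.197  0.012] max [ 0.591 -0.098  0.03 ]
0.64
parking_mat 2979 [477.7 -23.2] [118.5 240.7] 0.4 z 0.005 min [ 0.418 -0.144 -0.004] max [0.538 0.097 0.106]
0.66
drill_box 885 [478.8 216.6] [52.4 89.1] 51.2 z 0.134 min [0.432 0.171 0.   ] max [0.521 0.259 0.143]
upper 668 [479.7 217.6] [49.8 88.3] 51.2 z 0.135 min [0.432 0.173 0.09 ] max [0.521 0.257 0.143]
0.62
drill_box 347 [491.9  50.9] [87.  35.5] 0.5 z 0.104 min [0.448 0.033 0.   ] max [0.535 0.069 0.111]
upper 286 [481.8  50.6] [32.8 63.3] 87.6 z 0.105 min [0.45  0.033 0.092] max [0.513 0.068 0.111]
```

```bash
python3 -c "
import cv2
a=cv2.imread('pics/top1.png')[165:245,150:340];cv2.imwrite('pics/c.png',cv2.resize(a,None,fx=4,fy=4,interpolation=cv2.INTER_CUBIC))"
```

```text
(no output)
```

View pics/c.png

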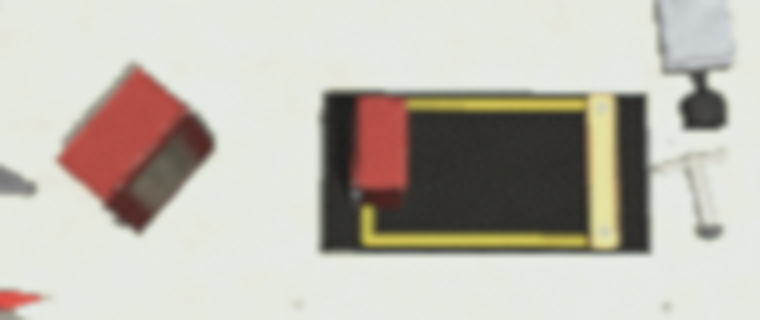

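The crop confirms it: the mat is square to the world within about 0.5° (mat +x = world -y). The box top is at (382,148) in the crop, which is world x≈0.482 and y 0.033–0.068. Now I'll move into the gap between the two boxes, staying high and turning the tool so its x is along world +y.

>>> step_arm(plan=[[[-0.211,-0.209,0],[0,0,0.0511],-0.3],[[-0.242,-0.173,0],[0,0,0.0511],-0.3],[[-0.267,-0.132,0],[0,0,0.0511],-0.3],[[-0.284,-0.088,0],[0,0,0.0511],-0.3],[[-0.294,-0.041,0],[0,0,0.0511],-0.3],[[-0.297,0.007,0],[0,0,0.0511],-0.3],[[-0.292,0.054,0],[0,0,0.0511],-0.3],[[-0.28,0.1,0],[0,0,0],-0.3]])

```text
time_s: 2.45
position: [0.4631, 0.1817, 0.2313]
eef_rot: [[0.002, 1.0, 0.001], [1.0, -0.002, 0.0], [0.0, 0.001, -1.0]]
force: [0.6, 1.0, 0.6]
finger_gap: 0.348
finger_force: 0.0
```

>>> step_arm(plan=[[[-0.17,0.045,0],[0,0,0],-0.3],[[-0.165,0.045,0],[0,0,0],-0.3],[[0,0,0.21],[0,0,0],-0.3],[[0,0,0.21],[0,0,0],-0.3],[[0,0,0.21],[0,0,0],-0.3],[[0,0,0],[0,0,0],-0.3],[[0,0,0],[0,0,0],-0.3],[[0,0,0],[0,0,0],-0.3]])

```text
time_s: 3.45
position: [0.4817, 0.1167, 0.1067]
eef_rot: [[-0.0, 1.0, 0.003], [1.0, 0.0, 0.001], [0.001, 0.003, -1.0]]
force: [1.3, -0.7, -0.2]
finger_gap: 0.352
finger_force: 0.0
```

Run:
```python
from h import *
st()
a,d,W=cloud('scene');b,d,W=cloud('top')
im=np.hstack([cv2.resize(a[180:260,200:320],(390,300),interpolation=cv2.INTER_CUBIC),cv2.resize(b[165:245,160:264+16],(400,300),interpolation=cv2.INTER_CUBIC)])
cv2.imwrite('pics/d.png',im[:,:,::-1])
```

```text
t 3.45 pos [0.4817 0.1167 0.1067] R [[-0.0, 1.0, 0.003], [1.0, 0.0, 0.001], [0.001, 0.003, -1.0]] F [ 1.3 -0.7 -0.2] gap 0.35
```

View pics/d.png

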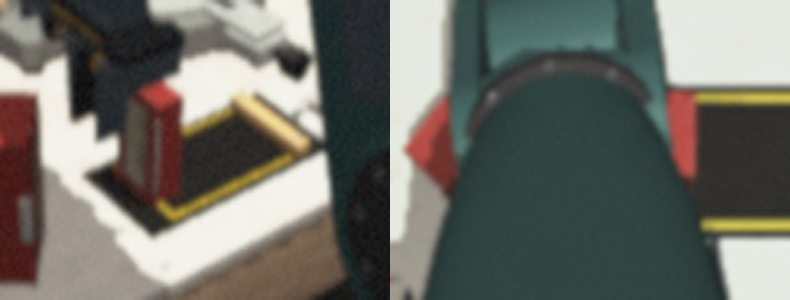

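The gripper is in the gap and clear of both boxes: the fingers are at (90,100) in the left half, just behind the target's lid face at (150,140). Now the slow topple push.

>>> step_arm(plan=[[[-0.05,0,0],[0,0,0],-0.3],[[-0.05,0,0],[0,0,0],-0.3],[[-0.04,0,0],[0,0,0],-0.3],[[-0.025,0,0],[0,0,0],-0.3],[[-0.025,0,0],[0,0,0],-0.3],[[-0.025,0,0],[0,0,0],-0.3],[[-0.025,0,0],[0,0,0],-0.3],[[-0.025,0,0],[0,0,0],-0.3]])

```text
time_s: 4.55
position: [0.4806, 0.0632, 0.1049]
eef_rot: [[-0.0, 1.0, -0.0], [1.0, 0.0, 0.0], [0.0, -0.0, -1.0]]
force: [0.0, 0.5, -0.1]
finger_gap: 0.349
finger_force: 0.0
```

Run:
```python
from h import *
a,d,W=cloud('scene')
cv2.imwrite('pics/e.png',cv2.resize(a[180:260,200:320],(600,400),interpolation=cv2.INTER_CUBIC)[:,:,::-1])
```

```text
(no output)
```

View pics/e.png

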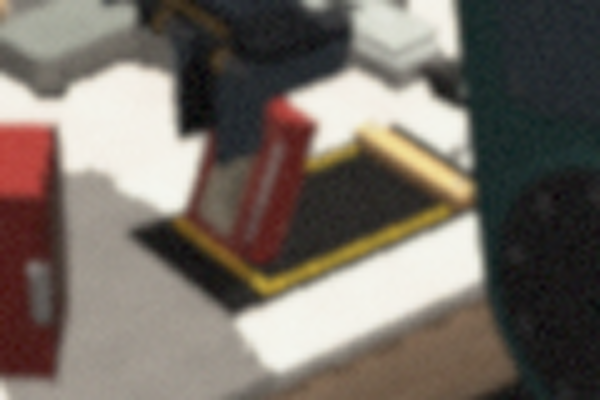

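The box is tilting cleanly with its foot on the mat at about (255,265). I'll continue a little, then stop and let it fall.

>>> step_arm(plan=[[[-0.02,0,0],[0,0,0],-0.3],[[-0.02,0,0],[0,0,0],-0.3],[[-0.02,0,0],[0,0,0],-0.3],[[-0.02,0,0],[0,0,0],-0.3],[[0,0,0],[0,0,0],-0.3],[[0,0,0],[0,0,0],-0.3],[[0,0,0],[0,0,0],-0.3],[[0,0,0],[0,0,0],-0.3]])

```text
time_s: 5.6
position: [0.4806, 0.0476, 0.1049]
eef_rot: [[-0.0, 1.0, -0.0], [1.0, 0.0, 0.0], [0.0, -0.0, -1.0]]
force: [-0.4, -0.2, 0.3]
finger_gap: 0.351
finger_force: 0.0
```

Run:
```python
from h import *
a,d,W=cloud('scene')
for c in('scene','top'):
  if c=='top':cloud(c)
  for n in('box_center','box_foot','drill_box'):print(c,n,[(round(float(r['p']),2),np.round(r['point'],3).tolist()) for r in ctrl.spot_point(n,c)])
cv2.imwrite('pics/f.png',cv2.resize(a[180:260,200:320],(600,400),interpolation=cv2.INTER_CUBIC)[:,:,::-1])
```

```text
scene box_center [(0.89, [0.477, 0.216, 0.067]), (0.32, [0.483, -0.023, -0.002])]
scene box_foot [(0.74, [0.492, 0.235, -0.0]), (0.56, [0.483, 0.029, 0.004])]
scene drill_box [(0.96, [0.495, 0.235, 0.068]), (0.69, [0.479, -0.02, 0.006]), (0.34, [0.483, -0.024, -0.004])]
top box_center [(0.97, [0.474, 0.216, 0.071]), (0.58, [0.477, -0.099, 0.012]), (0.54, [0.483, -0.02, 0.019])]
top box_foot [(0.76, [0.492, 0.234, -0.001])]
top drill_box [(0.76, [0.482, -0.02, 0.004]), (0.57, [0.494, 0.234, 0.064])]
```

View pics/f.png

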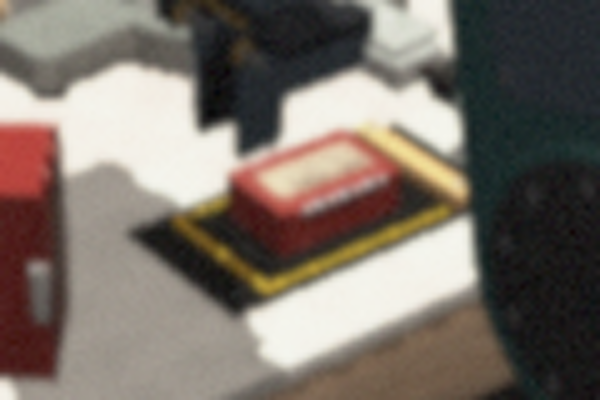

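The box has toppled and lies flat, lid up, inside the outline at about (320,190) in the crop. Its centre is near y=-0.021, roughly 28 mm short of flush. I'll back off, lower behind its end and start pushing.

>>> step_arm(plan=[[[0.14,0,0],[0,0,0],-0.3],[[0,0,0.19],[0,0,0],-0.3],[[0,0,0.185],[0,0,0],-0.3],[[0,0,0],[0,0,0],-0.3],[[-0.04,0,0],[0,0,0],-0.3],[[-0.04,0,0],[0,0,0],-0.3],[[-0.03,0,0],[0,0,0],-0.3],[[-0.02,0,0],[0,0,0],-0.3]])

```text
time_s: 7.0
position: [0.4809, 0.049, 0.0305]
eef_rot: [[0.0, 1.0, 0.001], [1.0, -0.0, 0.0], [0.0, 0.001, -1.0]]
force: [-0.8, 2.6, 0.4]
finger_gap: 0.354
finger_force: 1.1
```

>>> step_arm(plan=[[[-0.02,0,0],[0,0,0],-0.3],[[-0.02,0,0],[0,0,0],-0.3],[[-0.02,0,0],[0,0,0],-0.3],[[-0.02,0,0],[0,0,0],-0.3],[[-0.02,0,0],[0,0,0],-0.3],[[-0.01,0,0],[0,0,0],-0.3],[[0,0,0],[0,0,0],-0.3],[[0,0,0],[0,0,0],-0.3]])

```text
time_s: 8.0
position: [0.4804, 0.0274, 0.0298]
eef_rot: [[-0.0, 1.0, -0.0], [1.0, 0.0, -0.0], [-0.0, -0.0, -1.0]]
force: [-0.2, -0.3, -0.2]
finger_gap: 0.352
finger_force: 0.0
```

Run:
```python
from h import *
st()
a,d,W=cloud('scene')
for c in('scene','top'):
  if c=='top':cloud(c)
  for n in('box_center','drill_box','stop_face'):print(c,n,[(round(float(r['p']),2),np.round(r['point'],3).tolist()) for r in ctrl.spot_point(n,c)])
cv2.imwrite('pics/g.png',cv2.resize(a[180:260,200:320],(600,400),interpolation=cv2.INTER_CUBIC)[:,:,::-1])
```

```text
t 8.0 pos [0.4804 0.0274 0.0298] R [[-0.0, 1.0, -0.0], [1.0, 0.0, -0.0], [-0.0, -0.0, -1.0]] F [-0.2 -0.3 -0.2] gap 0.35
scene box_center [(0.81, [0.479, 0.216, 0.068]), (0.51, [0.483, -0.044, 0.022]), (0.43, [0.48, -0.041, 0.004]), (0.19, [0.488, 0.38, 0.0])]
scene drill_box [(0.66, [0.48, -0.045, 0.007]), (0.66, [0.496, 0.236, 0.062])]
scene stop_face [(0.83, [0.473, -0.098, 0.011])]
top box_center [(0.69, [0.48, 0.212, 0.068]), (0.58, [0.48, -0.039, 0.022])]
top drill_box [(0.66, [0.495, 0.234, 0.064]), (0.52, [0.483, -0.045, 0.007])]
top stop_face [(0.69, [0.477, -0.096, 0.014]), (0.17, [0.459, -0.181, 0.003])]
```

View pics/g.png

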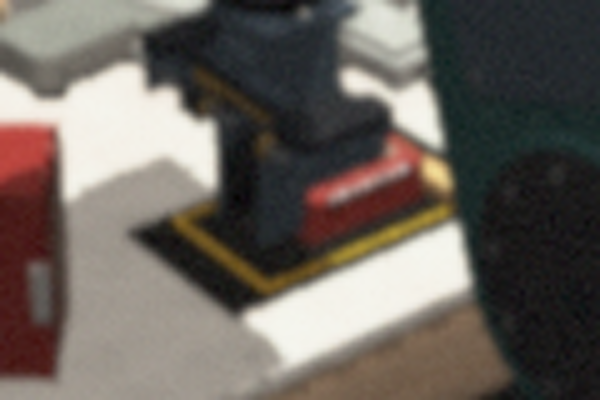

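The box is square behind the fingers, with a few millimetres left to the stop at (435,175). I'll creep forward and watch the force.

>>> step_arm(plan=[[[-0.008,0,0],[0,0,0],-0.3],[[-0.007,0,0],[0,0,0],-0.3],[[-0.005,0,0],[0,0,0],-0.3],[[-0.005,0,0],[0,0,0],-0.3],[[-0.005,0,0],[0,0,0],-0.3],[[0,0,0],[0,0,0],-0.3],[[0,0,0],[0,0,0],-0.3],[[0,0,0],[0,0,0],-0.3]])

```text
time_s: 9.4
position: [0.4806, 0.0215, 0.0299]
eef_rot: [[-0.0, 1.0, 0.0], [1.0, 0.0, -0.0], [-0.0, 0.0, -1.0]]
force: [-0.1, 0.5, -0.8]
finger_gap: 0.348
finger_force: 0.0
```

>>> step_arm(plan=[[[-0.004,0,0],[0,0,0],-0.3],[[-0.004,0,0],[0,0,0],-0.3],[[-0.004,0,0],[0,0,0],-0.3],[[0,0,0],[0,0,0],-0.3],[[0,0,0],[0,0,0],-0.3],[[0,0,0],[0,0,0],-0.3],[[0,0,0],[0,0,0],-0.3],[[0,0,0],[0,0,0],-0.3]])

```text
time_s: 10.4
position: [0.4804, 0.0195, 0.0299]
eef_rot: [[-0.0, 1.0, -0.0], [1.0, 0.0, 0.0], [0.0, -0.0, -1.0]]
force: [-2.0, 8.0, 1.7]
finger_gap: 0.351
finger_force: 4.4
```

The force has risen to 8 N, so the box is against the stop. One more small nudge, then retreat upward and away.

>>> step_arm(plan=[[[-0.004,0,0],[0,0,0],-0.3],[[0,0,0],[0,0,0],-0.3],[[0,0,0],[0,0,0],-0.3],[[0.06,0,0],[0,0,0],-0.3],[[0.15,0,0],[0,0,0],-0.3],[[0,0,-0.25],[0,0,0],-0.3],[[0,0,-0.3],[0,0,0],-0.3],[[0,0,-0.3],[0,0,0],-0.3]])

```text
time_s: 11.4
position: [0.4802, 0.0606, 0.2017]
eef_rot: [[-0.001, 1.0, -0.0], [1.0, 0.001, -0.0], [-0.0, -0.0, -1.0]]
force: [-1.0, -0.1, -0.2]
finger_gap: 0.346
finger_force: 0.0
```

>>> step_arm(plan=[[[0.25,0,-0.15],[0,0,0],-0.3],[[0.3,0,0],[0,0,0],-0.3],[[0.3,0,0],[0,0,0],-0.3],[[0.3,0,0],[0,0,0],-0.3],[[0.3,0,0],[0,0,0],-0.3],[[0,0,0],[0,0,0],-0.3],[[0,0,0],[0,0,0],-0.3],[[0,0,0],[0,0,0],-0.3]])

```text
time_s: 12.4
position: [0.4805, 0.3492, 0.2299]
eef_rot: [[0.001, 1.0, -0.0], [1.0, -0.001, -0.0], [-0.0, -0.0, -1.0]]
force: [-0.5, -0.1, -0.3]
finger_gap: 0.351
finger_force: 0.0
```

Run:
```python
from h import *
st()
p,d,W=cloud('top');x,y,z=W[...,0],W[...,1],W[...,2]
m=(x>.42)&(x<.54)&(y>-.14)&(y<.05)&(z>.03)&(z<.045)
r=cv2.minAreaRect(W[m][:,:2].astype(np.float32)*1000);print(m.sum(),r,W[m][:,2].mean())
for n in('box_center','drill_box','stop_face'):print(n,[(round(float(r['p']),2),np.round(r['point'],3).tolist()) for r in ctrl.spot_point(n,'top')])
cv2.imwrite('pics/i.png',cv2.resize(p[165:245,150:340],None,fx=4,fy=4,interpolation=cv2.INTER_CUBIC)[:,:,::-1])
```

```text
t 12.4 pos [0.4805 0.3492 0.2299] R [[0.001, 1.0, -0.0], [1.0, -0.001, -0.0], [-0.0, -0.0, -1.0]] F [-0.5 -0.1 -0.3] gap 0.35
825 ((481.9854736328125, -48.00695037841797), (67.3011474609375, 101.2285385131836), 0.7467676401138306) 0.039118652489212306
box_center [(0.62, [0.479, 0.214, 0.071])]
drill_box [(0.83, [0.492, 0.234, 0.066]), (0.82, [0.48, -0.053, 0.003])]
stop_face [(0.94, [0.48, -0.098, 0.012])]
```

View pics/i.png

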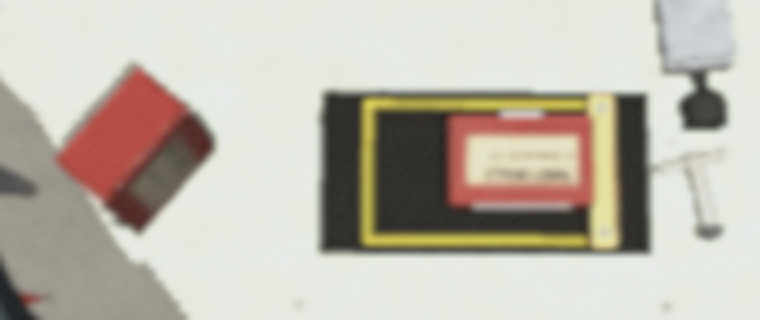

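The box lies flat, lid up, with its end touching the stop at column 592 of the crop. It is square to within about 1°, about 3 mm off the centre line, and the other things are where they were. Handing in.

```bash
python3 -c "
from station import ctrl
print(ctrl.job_done())"
```

```text
the job is handed in; nothing more can be done
None
```

The drill box toppled flat, lid up, inside the outline and was pushed flush and square against the stop; the arm backed away and the job was handed in at about 12.5 s, though the hand-in gave no verdict.

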